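Load the round sample jars into the autosampler carrier

TASK

Gather the three round sample jars into the white carrier for the next run: stand each one upright inside the ring nest of its own size (small in small, medium in medium, large in large), set down gently and not dropped. The square bottles with the same orange caps are reagents and do not belong: leave them standing where they are.

Things in the scene. Friction and masses are not known exactly. Their poses are not given: they have to be found in the camera images.
- jar_small_center (a point): The small round sample jar: upright straight cylinder 26 mm in diameter and 55 mm tall, white plastic, its top 16 mm an orange screw cap just as wide as the body. The point is its centre, half-way up (27.5 mm above its underside); z points up through the cap. Loose; can be gripped across its diameter anywhere on cap or body.
- jar_medium_center (a point): The medium round sample jar: upright straight cylinder 42 mm in diameter and 65 mm tall, white plastic, its top 16 mm an orange screw cap just as wide as the body. The point is its centre, half-way up (32.5 mm above its underside); z points up through the cap. Loose; can be gripped across its diameter anywhere on cap or body.
- jar_large_center (a point): The large round sample jar: upright straight cylinder 58 mm in diameter and 80 mm tall, white plastic, its top 16 mm an orange screw cap just as wide as the body. The point is its centre, half-way up (40 mm above its underside); z points up through the cap. Loose; can be gripped across its diameter anywhere on cap or body.
- square_small_center (a point): The small square reagent bottle (a look-alike that stays): upright white plastic body 26 x 26 mm in plan, with a round orange cap 21 mm in diameter, 55 mm tall in all. The point is its centre, half-way up; x and y are square to its sides, z up. Loose.
- square_medium_center (a point): The medium square reagent bottle (a look-alike that stays): upright white plastic body 42 x 42 mm in plan, with a round orange cap 34 mm in diameter, 65 mm tall in all. The point is its centre, half-way up; x and y are square to its sides, z up. Loose.
- square_large_center (a point): The large square reagent bottle (a look-alike that stays): upright white plastic body 58 x 58 mm in plan, with a round orange cap 46 mm in diameter, 80 mm tall in all. The point is its centre, half-way up; x and y are square to its sides, z up. Loose.
- ring_small: The small round nest of the carrier: a grey ring, hole 42 mm, outside 50 mm in diameter, 10 mm high, fixed on the carrier's floor. It is for the small round jar. The origin is the centre of its underside, on the carrier's floor 5 mm above the bench: a seated jar's underside is at that height.
- ring_medium: The medium round nest of the carrier: a grey ring, hole 58 mm, outside 66 mm in diameter, 10 mm high, fixed on the carrier's floor. It is for the medium round jar. The origin is the centre of its underside, on the carrier's floor 5 mm above the bench: a seated jar's underside is at that height.
- ring_large: The large round nest of the carrier: a grey ring, hole 74 mm, outside 82 mm in diameter, 10 mm high, fixed on the carrier's floor. It is for the large round jar. The origin is the centre of its underside, on the carrier's floor 5 mm above the bench: a seated jar's underside is at that height.
- carrier: The sample carrier: a white shallow open tray, fixed to the bench, 120 mm along its x, 310 mm along its y, rim 15 mm above the bench, walls and floor 5 mm thick. The three ring nests stand in a row along its y axis, 95 mm apart, in any order. The origin is the centre of its underside, on the bench.
Things that resemble listed ones, but are neither listed nor needed, are in the scene too. Leave any green or yellow look-alike of the part that bears jar_large_center alone. Leave any blue look-alike of the part that bears jar_medium_center alone.

How it is judged:
By the outcome, as a careful person would: the job done as asked, in the order asked, and still so for the second after the job is handed in, with the robot touching nothing.
It also fails if it takes over 80 s, if anything falls off the work surface, if the arm or the gripper's body presses on something with over 40 N, if the wrist force passes 120 N, or if a joint passes its speed limit or range.

ROBOT

A 6-joint arm with a two-finger parallel gripper is mounted at the origin on the work surface. World frame = base frame: x ahead of the robot, y to its left, z up, the work surface at z = 0. Lengths are in m, angles in rad, forces in N, time in s.
With the tool pointing down it reaches from about 0.275 to 0.825 m from the base axis. Payload 5.2 kg.
Tool frame: the origin (TCP) lies on the centre line of the jaws, within the pads' length; the fingertips stand 22 mm ahead of it and the grasp point (between the pads) lies 3 mm ahead of it (bot.tips_ahead is the distance from the TCP to the fingertips, in m); z points along the fingers, y is the line along which they close (so a half turn about z gives the same grasp; the last joint's range is limited). The gripper opens to 93 mm and grips with 3 to 60 N. Pads are 15 mm wide; open, the fingers measure 128 mm over their backs; the gripper's body (75 mm by 188 mm) begins 65 mm behind the grasp point.
Start: joints at [1.07, 0.259, 1.535, -0, 1.348, -0.203], TCP at [0.161, 0.526, 0.241] pointing down, gripper open.
Joint ranges: [-3.14, 3.14], [-0.91, 2.08], [0.19, 2.58], [-1.22, 4.36], [0.22, 2.71], [-3.12, 3.12]. Speed limits (rad/s): [2.57, 2.57, 3.14, 3.14, 3.14, 3.14].

INTERFACE

Orientations are given as a unit quaternion [x, y, z, w].
In Python, from workcell import bot, fingers, kinematics, sensors, viewer, order gives the robot as it stands. The module is installed in compiled form; this text tells all that it offers. Calls block until the motion is done:
- bot.move_pose(position, orientation): joint-space move of the TCP to a pose.
- bot.servo_line(position, velocity=0.15, frame=None, contact_N=None): straight line of the TCP; frame=None keeps the orientation; velocity is the mean speed in m/s. With contact_N (N) it stops when the force on the tool has changed by that much, and returns True; else False.
- bot.movej(angles): joint-space move.
- fingers.command_gripper(opening, grasp_force=None): opening from 0.0 (shut) to 1.0 (fully open); grasp_force is the grip in N (None keeps the last); returns when the fingers have stopped.
- bot.wait(seconds).
- kinematics.solve_ik(position, orientation): joint angles nearest the present ones, or None.
- sensors.sense(): the state.
- viewer.get_image(name): name is "side" or "top"; returns the picture (420x560x3 uint8, red, green, blue); there is no depth.
- viewer.camera_params(name): a dict with "mtx" (3x3 intrinsics, pixels), "k1" (the pictures are not rectified: a ray, as slopes to the right and down, at radius r is drawn at 1 + k1 r^2 times it, then the intrinsics apply), "extrinsics" (4x4, takes a point from camera to world coordinates). Camera axes: x right, y down, z forward; pixel columns grow to the right and rows downward; lengths in m; the calibration is good to about 2 mm. A picture is of the moment at which its call begins. camera_params takes no time and is no camera call.
A pose or a line that the arm cannot do raises bot.PlanningError and nothing moves.
- order.close_job(): hands the job in; it is judged then, once.
The state is a dict: "t": time; "qpos": joint angles; "joint_vel": joint speeds; "joint_torque": joint torques, N m; "position": TCP position; "eef_rot": TCP orientation; "force": force on the tool from outside, world axes, zero at the start; "moment": the same for the moment, N m; "finger_gap": opening from 0.0 (shut) to 1.0 (fully open); "grip_force": force on a finger pad.
Only numpy, scipy, OpenCV 4.12 (cv2) and the standard library are available. Lean on these libraries where they do the work, as an engineer would, in place of code of your own. Each camera call takes 0.05 s, during which the arm holds its last target. There are 200 camera calls.

## Working session

There is one attempt and no reset: what is moved stays moved. The work goes in short steps, each a Python script; the robot and the scene stay as the last script left them, time stands still between calls to the robot, and variables do not carry over. Pictures are saved under pics/ and viewed, at most 14 in all, crops included, and the job is handed in when it is done.

```bash
mkdir -p pics
python3 - <<'E'
from workcell import bot,viewer,sensors
import cv2
for n in("top","side"):
    cv2.imwrite(f"pics/{n}0.png",cv2.cvtColor(viewer.get_image(n),cv2.COLOR_RGB2BGR))
    p=viewer.camera_params(n);print(n,p["mtx"].tolist() if hasattr(p["mtx"],"tolist") else p["mtx"],p["k1"],p["extrinsics"])
s=sensors.sense();print(s["t"],s["eef_rot"])
E
```

```text
top [[395.8503357495843, 0.0, 275.003571317311], [0.0, 395.8503357495843, 212.6554747187481], [0.0, 0.0, 1.0]] -0.08919359341567809 [[-0.03629884 -0.97929441  0.19916038  0.32797886]
 [-0.99932252  0.03678137 -0.00127765 -0.00100648]
 [-0.00607419 -0.19907183 -0.97996608  0.82480876]
 [ 0.          0.          0.          1.        ]]
side [[383.3199201976036, 0.0, 280.52186185775696], [0.0, 383.3199201976036, 204.27502336291684], [0.0, 0.0, 1.0]] -0.04183612679210161 [[-0.84649639 -0.41239505  0.33671083  0.2565856 ]
 [-0.53239138  0.65354472 -0.53799509  0.39662124]
 [ 0.00181092 -0.63467285 -0.77277882  0.65176379]
 [ 0.          0.          0.          1.        ]]
0.1 [ 1.48337059e-01  9.88936517e-01 -7.77872735e-04 -2.77986091e-04]
```

View pics/top0.png

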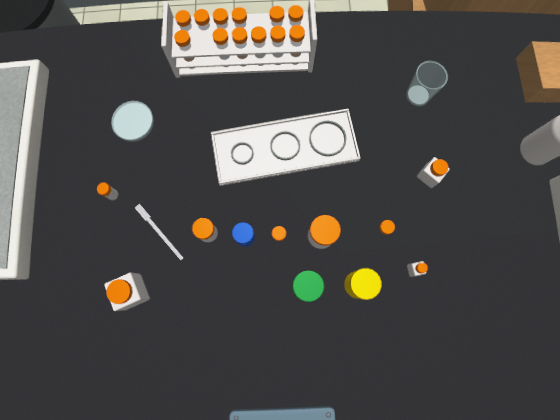

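View pics/side0.png

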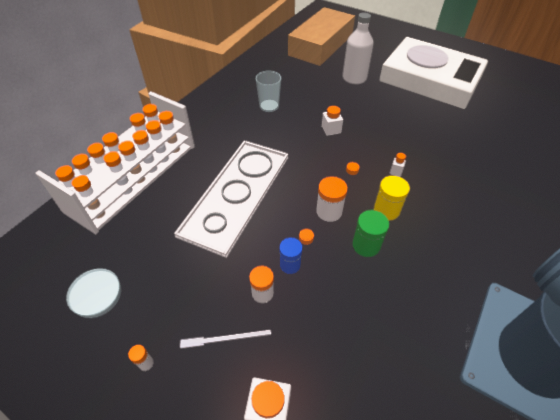

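The top view shows these things an orange-cap jar could be confused with:
- **Round jars:** large (325,230), medium (203,228), small (103,189).
- **Square bottles:** (120,291), (438,168), (421,268).
- **Flat loose caps:** (279,233), (388,227).
- **Rack vials:** along the top edge.
- **Coloured look-alikes:** blue (243,233), green (308,286), yellow (366,284).

By the description I choose the three round ones. The carrier's rings run small (242,153), medium (285,146), large (328,138).

```bash
cat > h.py <<'E'
import numpy as np,cv2
from workcell import bot,fingers,kinematics,sensors,viewer,order
def ray(n,uv,z):
    p=viewer.camera_params(n);M=np.array(p["mtx"]);T=np.array(p["extrinsics"])
    q=cv2.undistortPoints(np.array(uv,float).reshape(-1,1,2),M,np.array([p["k1"],0,0,0,0])) .reshape(-1,2)
    d=np.c_[q,np.ones(len(q))]@T[:3,:3].T; o=T[:3,3]
    return o+d*((z-o[2])/d[:,2])[:,None]
def orange(im):
    h=cv2.cvtColor(im,cv2.COLOR_RGB2HSV); return cv2.inRange(h,(5,180,110),(18,255,255))
def blobs(m,amin=40):
    c,_=cv2.findContours(m,cv2.RETR_EXTERNAL,cv2.CHAIN_APPROX_NONE)
    return [x for x in c if cv2.contourArea(x)>amin]
def save(n,im,k=1):
    cv2.imwrite(f"pics/{n}.png",cv2.resize(cv2.cvtColor(im,cv2.COLOR_RGB2BGR),None,fx=k,fy=k,interpolation=cv2.INTER_CUBIC))
E
python3 - <<'E'
from h import *
np.set_printoptions(precision=4,suppress=True)
t=viewer.get_image("top");s=viewer.get_image("side")
for n,im,ts in(("top",t,{"S":(103,189,.055),"M":(203,228,.065),"L":(325,230,.08)}),("side",s,{"S":(138,353,.055),"M":(261,277,.065),"L":(333,189,.08)})):
    for c in blobs(orange(im)):
        for k,(u,v,z) in ts.items():
            if cv2.pointPolygonTest(c,(u,v),False)>=0:
                w=ray(n,c,z)
                if n=="top":
                    xy,r=cv2.minEnclosingCircle(w[:,:2].astype(np.float32)); print(n,k,np.array(xy),"d",2*r,"bbox",np.ptp(w,0)[:2])
                else: # cap top+side visible: far edge only
                    print(n,k,"capblob centroid @z-8mm",ray(n,c,z-.008)[:,:2].mean(0))
# carrier
g=cv2.cvtColor(t,cv2.COLOR_RGB2GRAY);roi=np.zeros_like(g);roi[105:190,200:370]=255
c=max(blobs(cv2.bitwise_and(cv2.inRange(g,110,255),roi)),key=cv2.contourArea)
w=ray("top",c,.015)[:,:2];b=cv2.minAreaRect(w.astype(np.float32));print("carrier",b)
P=cv2.boxPoints(b)
# rings: dark-grey connected pixels inside the carrier
for nm,u,v,R in(("S",242,153,14),("M",285,146,18),("L",328,138,23)):
    m=np.zeros_like(g);cv2.circle(m,(u,v),R,255,-1)
    mm=cv2.bitwise_and(cv2.inRange(g,0,190),m);ys,xs=np.nonzero(mm)
    c=max(blobs(mm,5),key=cv2.contourArea)
    ww=ray("top",c,.015)[:,:2];xy,r=cv2.minEnclosingCircle(ww.astype(np.float32));print("ring",nm,np.array(xy),2*r, len(xs))
a=np.hstack([cv2.resize(t[165:315,80:230],(390,390)),cv2.resize(t[100:200,205:370],(400,390))])
b2=np.hstack([cv2.resize(s[250:400,110:290],(390,200)),cv2.resize(s[140:260,290:420],(400,200))])
save("crop1",np.vstack([a,b2]))
E
```

```text
top M [0.457  0.1402] d 0.04336336627602577 bbox [0.0401 0.0413]
top L [ 0.4429 -0.0958] d 0.058788150548934937 bbox [0.0563 0.0577]
top S [0.5482 0.3478] d 0.030890826135873795 bbox [0.0278 0.0283]
side S capblob centroid @z-8mm [0.5488 0.35  ]
side M capblob centroid @z-8mm [0.4567 0.1395]
side L capblob centroid @z-8mm [ 0.4426 -0.0986]
carrier ((0.6406927108764648, -0.028456836938858032), (0.12487143278121948, 0.3106529116630554), 8.164440155029297)
ring S [0.6267 0.064 ] 0.0518728531897068 152
ring M [ 0.6405 -0.0287] 0.06712770462036133 196
ring L [ 0.6547 -0.1217] 0.0843377634882927 280
```

View pics/crop1.png

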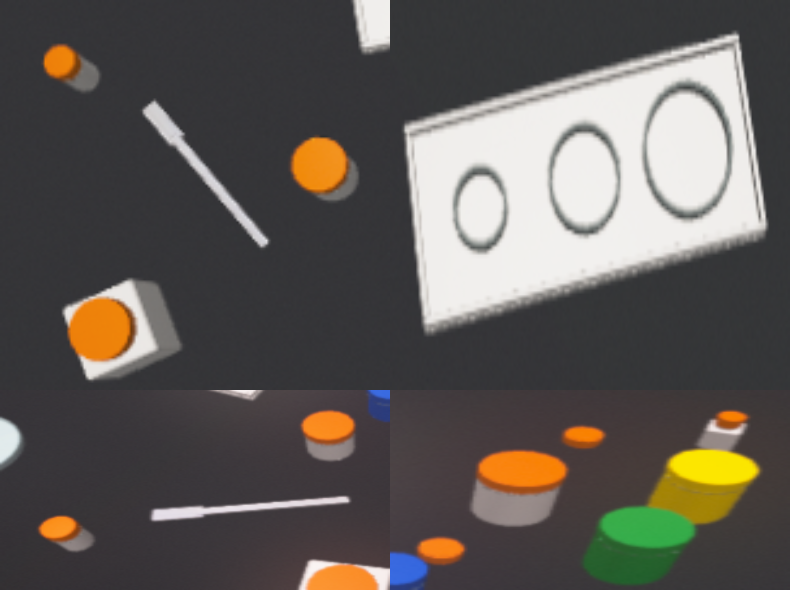

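All three chosen jars are round in the crop. Their cap diameters, the two views and the ring diameters agree with the description. Small jar first.

```bash
cat >> h.py <<'E'
C=np.array([.6405,-.0287]);a=np.radians(8.4);Y=np.array([-np.sin(a),np.cos(a)])
J={"S":dict(xy=(.549,.3495),d=.026,g=.036,phi=98.4,goal=C+.095*Y),
   "M":dict(xy=(.4567,.140),d=.042,g=.042,phi=45,goal=C),
   "L":dict(xy=(.443,-.097),d=.058,g=.050,phi=98.4,goal=C-.095*Y)}
def quat(phi):
    t=np.radians(phi+90)/2; return [np.cos(t),np.sin(t),0,0]
def st(tag):
    s=sensors.sense();print(tag,"t%.1f"%s["t"],np.round(s["position"],4),"gap%.1f"%(s["finger_gap"]*93),"gf%.1f"%s["grip_force"],"F",np.round(s["force"],1),"q6 %.2f"%s["qpos"][5],flush=True)
def pick(k):
    j=J[k];x,y=j["xy"];q=quat(j["phi"]);z=j["g"]+.003
    bot.move_pose([x,y,.2],q)
    fingers.command_gripper((j["d"]+.022)/.093)
    bot.servo_line([x,y,z],.12); st("down")
    fingers.command_gripper(0,25); st("grip")
    bot.servo_line([x,y,z+.12],.12); st("lift")
def place(k):
    j=J[k];x,y=j["goal"];q=quat(98.4);z=j["g"]+.003+.005
    bot.servo_line([x,y,z+.11],.2,frame=q); st("over")
    bot.servo_line([x,y,z+.010],.1)
    hit=bot.servo_line([x,y,z-.003],.01,contact_N=3); st(f"set hit={hit}")
    p=sensors.sense()
    fingers.command_gripper((j["d"]+.014)/.093); st("open")
    bot.servo_line([x,y,z+.13],.12)
E
python3 - <<'E'
from h import *
pick("S")
save("s1",viewer.get_image("side"))
E
```

```text
down t4.2 [0.5496 0.3498 0.0399] gap48.3 gf0.0 F [0.8 0.4 0. ] q6 -1.32
grip t4.7 [0.5491 0.3496 0.0392] gap24.8 gf25.0 F [0.3 1.2 1. ] q6 -1.32
lift t5.8 [0.5485 0.3493 0.158 ] gap25.2 gf25.0 F [-0.5 -0.5 -1.4] q6 -1.32
```

View pics/s1.png

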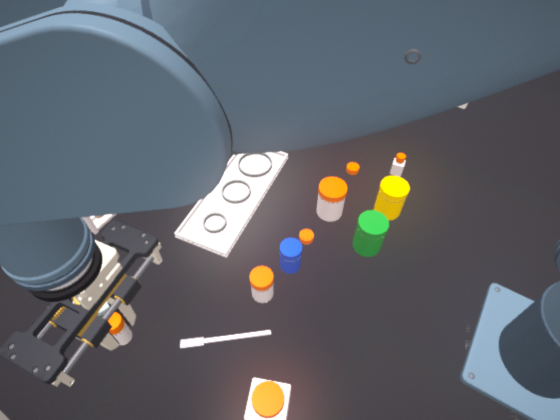

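The side view shows the small jar held upright between the fingers at (120,330), and everything else is where it was.

Run:
```python
from h import *
place("S")
x,y=J["M"]["xy"]
bot.move_pose([x,y,.2],quat(45))
st("mv"); save("s2",viewer.get_image("side"))
```

```text
over t7.5 [0.6263 0.0663 0.154 ] gap25.3 gf25.0 F [-0.6 -0.   0.3] q6 -1.79
set hit=True t9.6 [0.6266 0.0653 0.0441] gap25.5 gf25.0 F [-0.2  0.3  4.6] q6 -1.79
open t10.1 [0.6258 0.0654 0.0431] gap39.8 gf0.0 F [-0.2  0.4 -0.1] q6 -1.79
mv t12.3 [0.4572 0.1399 0.1999] gap39.6 gf0.0 F [ 0.3 -0.   1. ] q6 -0.72
```

View pics/s2.png

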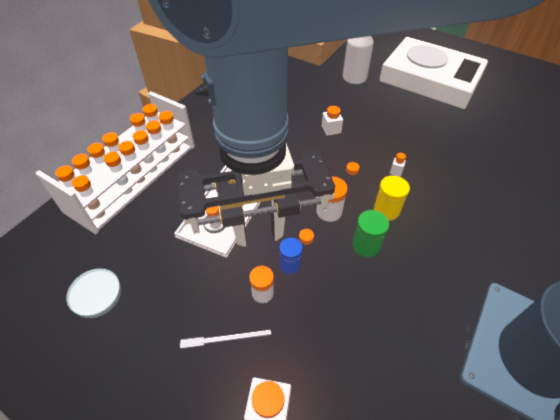

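The small jar stands in its ring at (212,212). The gripper is above the medium jar, and its fingers' line clears the blue one at (290,255).

Run:
```python
from h import *
pick("M")
g=sensors.sense()["finger_gap"]*93
if 39<g<44:
    place("M")
    x,y=J["L"]["xy"]; bot.move_pose([x,y,.2],quat(98.4)); st("mv")
save("s3",viewer.get_image("side"))
```

```text
down t14.7 [0.4572 0.1401 0.0456] gap63.9 gf0.0 F [-1.1  0.2 -0.2] q6 -0.72
grip t15.2 [0.457  0.1401 0.0453] gap41.2 gf25.0 F [0.1 0.6 1.6] q6 -0.72
lift t16.3 [0.4561 0.14   0.1643] gap41.4 gf25.0 F [ 0.1 -0.1 -1.3] q6 -0.72
over t17.7 [ 0.6399 -0.0282  0.1596] gap41.4 gf25.0 F [ 0.6  1.  -1. ] q6 -1.94
set hit=True t19.8 [ 0.6404 -0.0287  0.0502] gap41.8 gf25.0 F [-0.   0.8  5.2] q6 -1.94
open t20.3 [ 0.6394 -0.0285  0.0489] gap56.1 gf0.0 F [0.  0.3 0.5] q6 -1.94
mv t22.4 [ 0.4441 -0.0973  0.2003] gap55.9 gf0.0 F [ 0.3 -0.4 -0.1] q6 -2.18
```

View pics/s3.png

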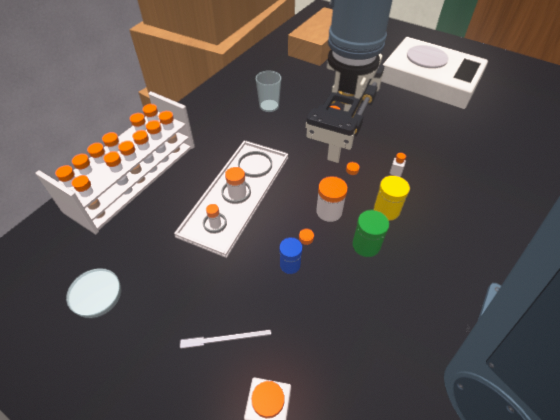

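The small jar (212,218) and the medium jar (236,184) stand upright inside their rings. The large jar waits at (332,198), with nothing in the way of the fingers.

Run:
```python
from h import *
pick("L")
g=sensors.sense()["finger_gap"]*93
if 55<g<60:
    place("L")
    bot.move_pose([.35,.45,.25],quat(98.4)); st("mv")
t=viewer.get_image("top");s=viewer.get_image("side")
save("end",np.vstack([np.hstack([cv2.resize(t[90:200,200:370],(400,260)),cv2.resize(s[130:260,170:340],(400,260))]),cv2.resize(t,(800,600))[100:440]]))
```

```text
down t24.7 [ 0.4435 -0.0972  0.0535] gap80.0 gf0.0 F [-0.4 -0.5 -0.1] q6 -2.18
grip t25.2 [ 0.4431 -0.0969  0.0532] gap57.6 gf25.0 F [-0.3  0.9  3.2] q6 -2.18
lift t26.3 [ 0.4424 -0.0968  0.1722] gap57.8 gf25.0 F [-0.3  0.5 -1. ] q6 -2.18
over t27.5 [ 0.6536 -0.1225  0.1676] gap57.4 gf25.0 F [-0.7 -0.5 -2. ] q6 -2.07
set hit=True t29.6 [ 0.6543 -0.1226  0.0583] gap57.5 gf25.0 F [-0.4 -0.3  6. ] q6 -2.07
open t30.1 [ 0.6532 -0.1222  0.0566] gap71.8 gf0.0 F [ 0.4  0.6 -0.6] q6 -2.07
mv t33.7 [0.3508 0.4495 0.2498] gap71.9 gf0.0 F [ 0.5 -0.4  0.2] q6 -1.00
```

View pics/end.png

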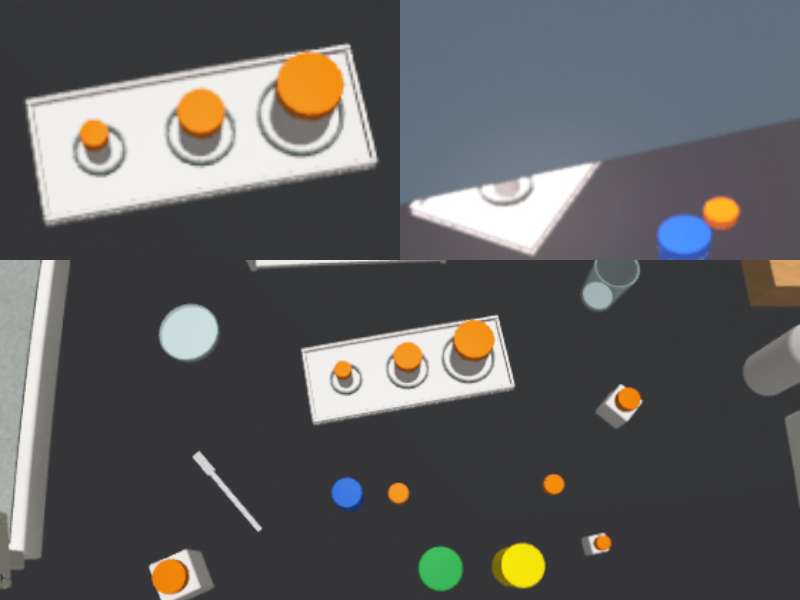

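The crop shows the three jars upright inside their own rings at (97,145), (201,125) and (306,105). The square bottles and look-alikes have not moved, so I am handing the job in.

```bash
python3 -c "
from workcell import order;print(order.close_job())"
```

```text
the job is handed in; nothing more can be done
None
```

The three round jars stand upright in their own ring nests, each set down gently, with the square bottles and look-alikes left where they were; I handed the job in at about 34 s of the 80 s allowed.

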